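Close the flap and hold a back square in the corner

ROBOT

A 6-joint arm with a two-finger parallel gripper is mounted at the origin on a cart in front of the work surface, level with it; the furniture and walls round the work are solid. World frame = base frame: x ahead of the robot, y to its left, z up, the work surface at z = 0. Lengths are in mm, angles in rad, forces in N, time in s.
With the tool pointing down it reaches from about 375 to 975 mm from the base axis. Payload 3.8 kg.
Tool frame: the origin (TCP) lies at the very end of the fingers, on their centre line; the grasp point (between the pads) lies 19 mm behind it; z points along the fingers, y is the line along which they close (so a half turn about z gives the same grasp; the last joint's range is limited). The gripper opens to 88 mm and grips with 3 to 60 N. Pads are 18 mm wide; open, the fingers measure 123 mm over their backs; the gripper's body (75 mm by 187 mm) begins 45 mm behind the grasp point.
Start: joints at [-1.284, 0.264, 1.604, -0, 1.274, -0.037], TCP at [214.76, -639.919, 238.706] pointing down, gripper open.
Joint ranges: [-2.63, 2.63], [-0.94, 2.18], [0.31, 2.57], [-1.31, 4.45], [0, 2.66], [-2.55, 2.55]. Speed limits (rad/s): [2.57, 2.57, 3.14, 3.14, 3.14, 3.14].

INTERFACE

Orientations are given as a rotation vector (axis times angle).
In Python, from station import bot, cams, sign_off gives the robot as it stands. The module is installed in compiled form; this text tells all that it offers.
- The arm moves only by the tool move_arm, never from a script. Its argument "motion" is one flat list of numbers, 5 for each row, row after row: the gripper's target within -1 to 1 (shut at 1, half-way at 0, fully open at -1), then the shift along the tool's x, y, z normalised to -1 to 1, where 1 is 0.02 m, then the turn about the tool's z normalised to -1 to 1, where 1 is 180 degrees. In form: [hand, tx, ty, tz, spin, hand, tx, ty, tz, spin, ...]. A call has 1 to 12 rows; each row shifts and turns the commanded pose from where the row before left it, along the tool's axes as they then stand; what a row does not reach is not made up. A row lasts 1/12 s, in which the tool goes at most 41.7 mm and 7.16 degrees, less where a joint would pass 70% of its speed; a pose out of reach is approached as far as the arm can. A call with a number of a shift or a turn outside -1 to 1 is refused whole. A call with a gripper value outside its range is refused whole. The fingers move at their own pace and stop on an object; the grip force is fixed at half the most. Time passes only in rows, so rows that do not move let the fingers close. It gives the time, the measured TCP pose, the force, the opening and the grip force at its end, in the units of the state.
- bot.get_obs(): the state, without advancing time (a new reading comes with each control period).
- cams.camera(name): name is "scene" or "top"; returns the picture (400x640x3 uint8, blue, green, red); there is no depth.
- cams.calibration(name): a dict with "fx", "fy", "cx", "cy" (pixels), "R" (3x3) and "t" (3): a world point X has camera coordinates R X + t. Camera axes: x right, y down, z forward; pixel columns grow to the right and rows downward; lengths in mm; the calibration is good to about 2 mm. A picture is of the moment at which its call begins. calibration takes no time and is no camera call.
- sign_off(): hands the job in; it is judged then, once.
The state is a dict: "time_s": time; "joints": joint angles; "joint_velocities": joint speeds; "joint_torque": joint torques, N m; "eef_pos": TCP position; "ee_rot": TCP orientation; "ft_force": force on the tool from outside, world axes, zero at the start; "ft_torque": the same for the moment, N m; "width": opening from 0.0 (shut) to 1.0 (fully open); "finger_force": force on a finger pad.
Only numpy, scipy, OpenCV 4.12 (cv2) and the standard library are available. Lean on these libraries where they do the work, as an engineer would, in place of code of your own. Each camera call takes 0.05 s, during which the arm holds its last target. There are 200 camera calls.

TASK

The post on the small squaring fixture needs checking. Lower the fixture's open flap until it is fully shut, without letting it slam; then pick up the standing metal square and press it upright into the corner between the shut flap and the post, foot flat on the flap and back flat against the middle of the post's face. Finish while still holding it pressed against both, and leave the other things on the bench alone.

Things in the scene. Friction and masses are not known exactly. Their poses are not given: they have to be found in the camera images.
- fixture: Squaring fixture, fixed to the bench: a grey open-topped case 160 (x) x 190 (y) x 50 mm high with a hinged aluminium flap on top and an upright aluminium post at its left side. Origin: centre of the case's underside, on the bench. x points to the hinged (far) side, y towards the post, z up.
- flap (a joint): Angle of the flap in rad: 0 = shut, lying level on the case; grows as its free front edge swings up and back; stops at 0 and 1.6. The hinge is stiff with friction (0.5 N m): the flap stays where it is left and must be pushed all the way shut, which takes a few newtons near its free edge.
- hinge (a point): Middle of the flap's hinge line, fixed on the case: 80 mm along +x of the fixture and 55 mm above the bench. The hinge line runs along the fixture's y.
- plate: The flap's plate, aluminium, 160 x 190 x 10 mm, 0.35 kg, turning about the hinge. Origin in the middle of the hinge line, at mid thickness; x, y, z equal the fixture's when shut; the plate runs 160 mm along its own -x from the hinge and 95 mm to either side, its upper face at z = +5 mm (60 mm above the bench when shut). A tab 5 mm thick and 50 mm wide stands 20 mm out of its free edge, centred at y = -45 mm.
- post: Upright aluminium profile post, 60 mm wide (fixture x), 30 mm deep (fixture y), its top 165 mm above the bench (105 mm above the shut flap), fixed to the fixture. Origin: centre of its foot on the bench, 113 mm along +y of the fixture; axes as the fixture's. Its inner face, towards the flap, is 15 mm from the origin along -y and is reached 3 mm past the plate's side edge.
- corner (a point): Point of the corner where the square's heel must go: on the upper face of the shut flap (60 mm above the bench), in the plane of the post's inner face, midway across the post. The corner line runs along the fixture's x.
- square: Loose steel back square, L-shaped, about 0.35 kg, standing upright on its foot. Foot 30 (x) x 100 (y) x 10 mm; upright blade 10 mm thick (x), 45 mm wide (y = +5 to +50 mm), up to 125 mm above the underside. Origin: centre of the foot's underside. The square's back (end of foot and edge of blade, in one plane) is at y = +50 mm and faces +y; z is up along the blade. Seated, its y points at the post like the fixture's y.
- heel (a point): Heel of the square: middle of the edge between its underside and its back, 50 mm along +y from the square's origin. Seated, it lies at the corner point.
- blade_grip (a point): Middle of the blade, 100 mm above the square's underside and 22.5 mm in front of its back: a good place to pinch the 10 mm thick blade from above, closing along the square's x.
- tape_roll: Bystander: roll of yellow marking tape lying flat, 97 mm across, 19 mm high. Origin: centre of its underside.
- pin_box: Bystander: small closed pin-gauge box, 36 x 46 x 16 mm. Origin: centre of its underside.
Mind the look-alikes: they are no part of the job. Of the things like the post, leave any that is orange; of the rest the smaller one is meant.

How it is judged:
By the outcome, as a careful person would: the job done as asked, in the order asked, and still so for the second after the job is handed in, while the arm keeps its last pose, push and grip.
It also fails if it takes over 67 s, if anything falls off the work surface, if the arm or the gripper's body presses on something with over 40 N, if the wrist force passes 120 N, or if a joint passes its speed limit or range.

## Working session

There is one attempt and no reset: what is moved stays moved. The work goes in short steps, Python scripts to look and compute and a tool call to move; the robot and the scene stay as the last step left them, time stands still between calls to the robot, and variables do not carry over. Pictures are saved under pics/ and viewed, at most 10 in all, crops included, and the job is handed in when it is done.

Besides the shell and the picture viewer there is one more tool, called after "Request:" as name(argument=value, ...) on one line, values as JSON. move_arm: Moves the arm, as the interface text tells. Scaled input: -1 to 1 covers 0.02 m each way for a shift and 180 degrees each way for a turn. Its arguments: {"type":"object","properties":{"motion":{"type":"array","items":{"type":"number"}}},"required":["motion"]}

```bash
mkdir -p pics
python3 - <<'E'
from station import bot,cams
import cv2
for n in("scene","top"):
    cv2.imwrite(f"pics/{n}0.png",cams.camera(n)); c=cams.calibration(n); print(n,c)
o=bot.get_obs();print(o)
E
```

```text
scene {'fx': 370.719640750191, 'fy': 370.719640750191, 'cx': 315.8039050712189, 'cy': 201.4264591760833, 'R': array([[-0.80794847, -0.58917287, -0.0097263 ],
       [-0.36588687,  0.51455227, -0.77547583],
       [ 0.46189401, -0.62298578, -0.63130234]]), 't': array([418.93715544, 282.78808274, 687.63146936])}
top {'fx': 514.2054363878743, 'fy': 514.2054363878743, 'cx': 312.88308406670296, 'cy': 196.49675531915904, 'R': array([[-0.00243232, -0.99880285, -0.0488565 ],
       [-0.98998013,  0.00930297, -0.14089995],
       [ 0.14118578,  0.04802425, -0.9888176 ]]), 't': array([ -22.54627485,  572.97481654, 1325.55849921])}
{'time_s': 0.1, 'joints': array([-1.28389037e+00,  2.64654386e-01,  1.60523588e+00, -1.67058719e-05,
        1.27372127e+00, -3.69145597e-02]), 'joint_velocities': array([-0.0001442 , -0.00237892, -0.00506517, -0.00068759, -0.00063407,
       -0.00121041]), 'joint_torque': array([ 1.07681481e-03, -5.03617215e+01, -3.58071828e+01,  7.32595730e-02,
        2.33952119e-02, -4.70823329e-05]), 'eef_pos': array([ 214.57847065, -639.29945073,  237.52915224]), 'ee_rot': array([-3.09852798e+00, -5.06121601e-01,  4.19982207e-04]), 'ft_force': array([-0.79721877,  0.19011221,  0.11672114]), 'ft_torque': array([-0.01078755,  0.02301521, -0.02097161]), 'finger_force': 0.0, 'width': 1.0001831055884864}
```

View pics/scene0.png

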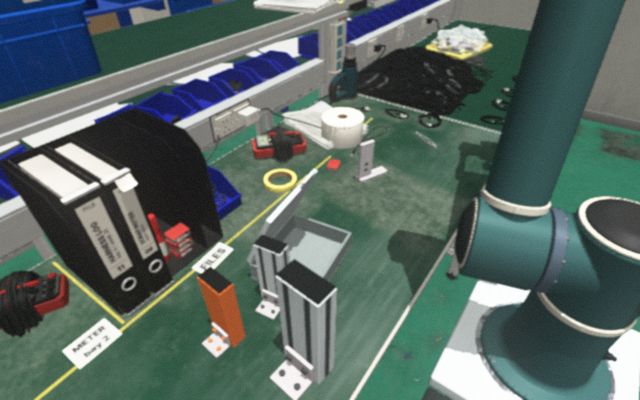

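View pics/top0.png

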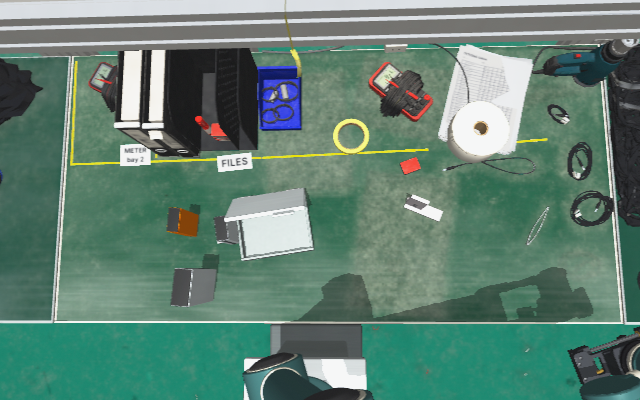

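The scene camera shows the case at about (310,250) with the flap open and its post at (268,270). The orange post at (220,310) and the large post at (305,320) are look-alikes, and the square stands at (368,162). In the top view the case is at (275,230), the fixture's post at (226,230) and the square at (423,207). I'll enlarge both.

Run:
```python
import cv2,numpy as np
t=cv2.imread("pics/top0.png");s=cv2.imread("pics/scene0.png")
a=cv2.resize(t[180:270,205:325],(800,600),interpolation=cv2.INTER_CUBIC) # 6.667
b=cv2.resize(t[185:230,395:455],(400,300),interpolation=cv2.INTER_CUBIC) #6.667
c=cv2.resize(s[130:190,345:395],(400,480),interpolation=cv2.INTER_CUBIC)#8
cv2.imwrite("pics/a.png",a)
m=np.zeros((480,800,3),np.uint8);m[:300,:400]=b;m[:,400:]=c;cv2.imwrite("pics/b.png",m)
cv2.imwrite("pics/c.png",cv2.resize(s[165:325,245:365],(450,600),interpolation=cv2.INTER_CUBIC)) #3.75
```

```text
(no output)
```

View pics/a.png

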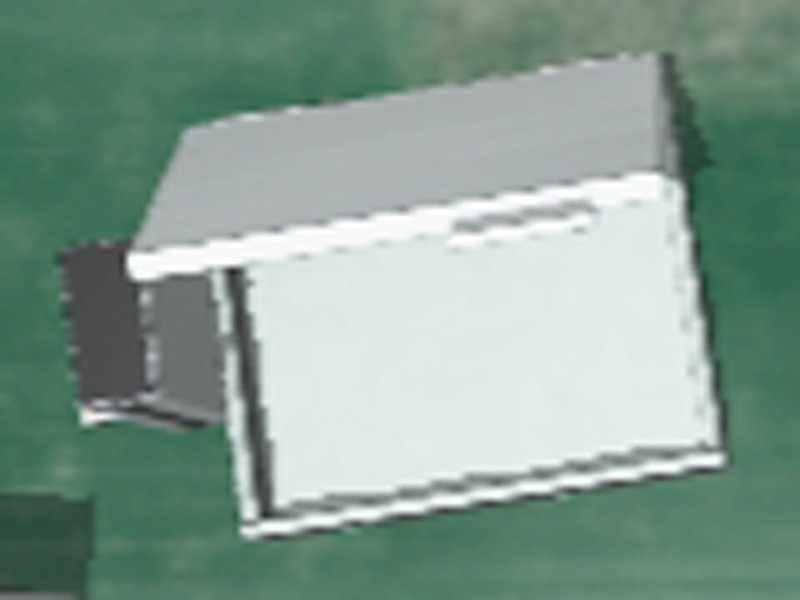

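View pics/b.png

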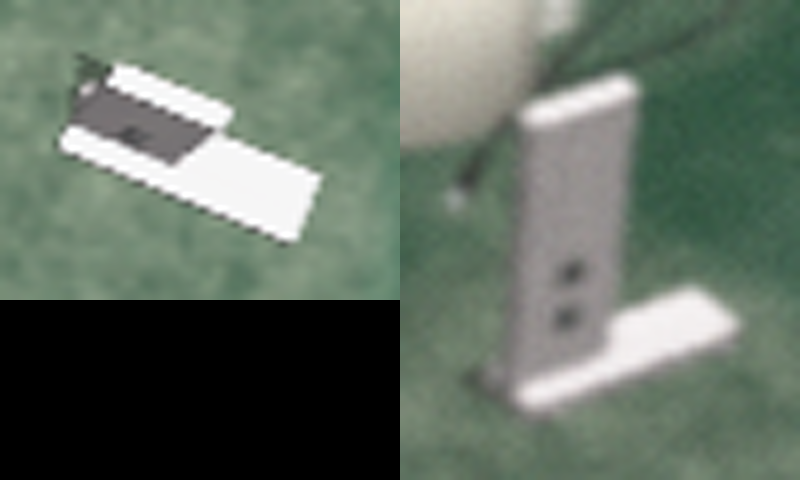

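View pics/c.png

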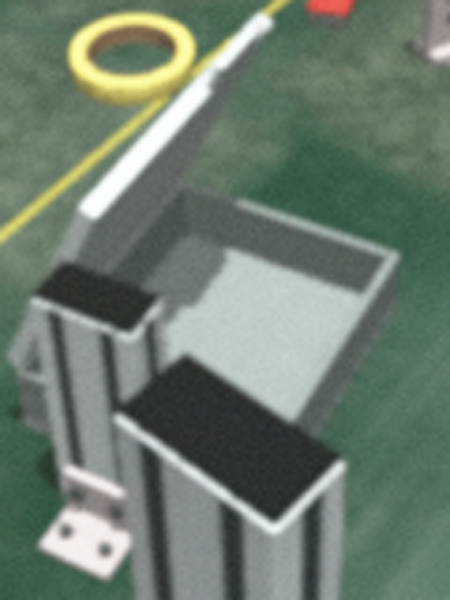

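The crops show these points, in crop pixels:
- **Top crop, fixture:** case front rim at (245,535) and (722,462), post top left edge at (60,255) to (80,408), and flap free edge at (130,255) to (665,173).
- **Square in the top view:** toe at (322,175) and (298,242), blade top from (110,62) to (232,108).
- **Scene crop:** post top at (35,300), (65,265), (160,295) and (130,330), case front-right corner at (398,257), and tab end at (265,22).

Next I'll fit the poses to these points.

```bash
cat > h.py <<'E'
import numpy as np
from station import cams
from scipy.optimize import least_squares
C={n:cams.calibration(n) for n in("scene","top")}
def proj(n,X):
    c=C[n];p=c["R"]@X+c["t"];return np.array([c["fx"]*p[0]/p[2]+c["cx"],c["fy"]*p[1]/p[2]+c["cy"]])
def W(x,y,a,P):
    c,s=np.cos(a),np.sin(a);return np.array([x+c*P[0]-s*P[1],y+s*P[0]+c*P[1],P[2]])
def flap(th,P): # plate local->fixture ; positive th lifts the -x side
    c,s=np.cos(th),np.sin(th);return np.array([80+c*P[0]+s*P[2],P[1],55-s*P[0]+c*P[2]])
E
python3 - <<'E'
from h import *
T=lambda u,v:np.array([205+u/6.667,180+v/6.667])-.4; S=lambda u,v:np.array([245+u/3.75,165+v/3.75])-.4
TS=lambda u,v:np.array([395+u/6.667,185+v/6.667])-.4; SS=lambda u,v:np.array([345+u/8,130+v/8])-.4
fx=[("top",T(245,535),(-80,95,50)),("top",T(722,462),(-80,-95,50)),("top",T(60,255),(30,128,165)),("top",T(80,408),(-30,128,165)),
("scene",S(35,300),(30,128,165)),("scene",S(65,265),(30,98,165)),("scene",S(160,295),(-30,98,165)),("scene",S(130,330),(-30,128,165)),("scene",S(398,257),(-80,-95,50))]
fl=[("top",T(130,255),(-160,95,5)),("top",T(665,173),(-160,-95,5)),("top",T(130,278),(-160,95,-5)),("top",T(682,200),(-160,-95,-5)),("scene",S(90,215),(-160,95,5))]
def r(p):
    return np.r_[[proj(n,W(*p[:3],P))-u for n,u,P in fx]+[proj(n,W(*p[:3],flap(p[3],P)))-u for n,u,P in fl]].ravel()
f=least_squares(r,[430,0,.15,1.2],x_scale=[100,100,1,1],loss="soft_l1");print(f.x);print(r(f.x).reshape(-1,2).round(1).tolist())
sq=[("top",TS(322,175),(15,-50,10)),("top",TS(298,242),(-15,-50,10)),("top",TS(110,62),(5,50,125)),("top",TS(232,108),(5,5,125)),("top",TS(230,130),(-5,5,125)),
("scene",SS(340,325),(-15,-50,10)),("scene",SS(295,290),(15,-50,10)),("scene",SS(125,128),(-5,50,125)),("scene",SS(235,92),(-5,5,125))]
q=lambda p:np.r_[[proj(n,W(*p,P))-u for n,u,P in sq]].ravel()
g=least_squares(q,[430,-300,-.37],x_scale=[100,100,1],loss="soft_l1");print(g.x);print(q(g.x).reshape(-1,2).round(1).tolist())
p=f.x
print("corner",W(*p[:3],(0,98,60)),"grip",W(*g.x,(0,27.5,100)))
for th in np.append(np.arange(0,1.3,.2),p[3]): print(round(th,2),"edge mid",W(*p[:3],flap(th,(-160,0,5))).round(1),"tab",W(*p[:3],flap(th,(-180,-45,0))).round(1),"flap(-150,0,5)",W(*p[:3],flap(th,(-150,0,5))).round(1))
E
```

```text
[4.98575313e+02 7.90800002e+01 1.53559047e-01 1.12322601e+00]
[[0.0, 0.5], [0.4, -0.1], [-0.6, -1.5], [-0.5, 0.1], [-1.5, -1.7], [-0.4, -2.5], [1.3, -0.3], [0.8, 1.1], [0.6, -1.4], [-0.2, 0.9], [-0.6, 0.2], [0.7, 1.4], [-2.4, 0.1], [-1.5, -1.9]]
[ 5.41497447e+02 -3.19342840e+02 -3.96743308e-01]
[[-0.3, -0.3], [-0.7, -0.0], [1.0, -0.2], [-0.1, -0.3], [-1.2, 0.1], [0.2, -0.0], [-0.3, -0.2], [1.5, -0.5], [0.5, -0.3]]
corner [483.58559931 175.92683019  60.        ] grip [ 552.12390526 -293.97892071  100.        ]
0.0 edge mid [419.5  66.8  60. ] tab [406.6  19.3  55. ] flap(-150,0,5) [429.4  68.4  60. ]
0.2 edge mid [423.7  67.5  91.7] tab [410.2  19.9  90.8] flap(-150,0,5) [433.3  69.   89.7]
0.4 edge mid [433.9  69.1 121.9] tab [420.7  21.5 125.1] flap(-150,0,5) [443.   70.5 118. ]
0.6 edge mid [449.9  71.5 149.5] tab [437.7  24.1 156.6] flap(-150,0,5) [458.1  72.8 143.8]
0.8 edge mid [471.   74.8 173.3] tab [460.6  27.7 184.1] flap(-150,0,5) [477.9  75.9 166.1]
1.0 edge mid [496.4  78.7 192.3] tab [488.4  32.  206.5] flap(-150,0,5) [501.7  79.6 183.9]
1.2 edge mid [524.9  83.2 205.9] tab [520.1  36.9 222.8] flap(-150,0,5) [528.5  83.7 196.6]
1.12 edge mid [513.7  81.4 201.4] tab [507.5  34.9 217.3] flap(-150,0,5) [517.9  82.1 192.4]
```

Request:
move_arm(motion=[1, 0, 0, -0.25, -0.0372, 1, 0, 0, -0.25, -0.0372, 1, 0, 0, -0.25, -0.0372, 1, 0, 0, -0.25, -0.0372, 1, 0, 0, -0.25, -0.0372, 1, 0, 0, -0.25, -0.0372, 1, 0, 0, -0.25, -0.0372, 1, 0, 0, -0.25, -0.0372, 1, 0, 0, -0.25, -0.0372, 1, 0, 0, -0.25, -0.0372, 1, 0, 0, -0.25, -0.0372, 1, 0, 0, -0.25, -0.0372])

```text
time_s: 1.1
eef_pos: [214.7, -639.6, 298.2]
ee_rot: [-2.035, -2.392, -0.001]
ft_force: [0.0, 0.1, 0.3]
width: 0.115
finger_force: 0.0
```

```bash
cat >> h.py <<'E'
F=(498.6,79.1,.1536)
def show(F=F):
    from station import bot
    from scipy.spatial.transform import Rotation as Ro
    o=bot.get_obs();R=Ro.from_rotvec(o["ee_rot"]).as_matrix();p=o["eef_pos"]
    c,s=np.cos(F[2]),np.sin(F[2]);d=p[:2]-F[:2]
    print("t",o["time_s"],"tcp",p.round(1),"phi",np.degrees(np.arctan2(R[1,0],R[0,0])).round(2),"tilt",R[:2,2].round(3),"fix",[round(c*d[0]+s*d[1],1),round(-s*d[0]+c*d[1],1)],"F",o["ft_force"].round(1),o["ft_torque"].round(2),"w",round(o["width"]*88,1),round(o["finger_force"],1))
    return o,R
E
python3 -c "
from h import *;show()"
```

```text
t 1.1 tcp [ 214.7 -639.6  298.2] phi 99.24 tilt [-0.     0.001] fix [np.float64(-390.5), np.float64(-666.7)] F [0.  0.1 0.3] [ 0.03 -0.07  0.03] w 10.2 0.0
```

Request:
move_arm(motion=[1, 0.98, 0.68, 0, 0, 1, 0.98, 0.68, 0, 0, 1, 0.98, 0.68, 0, 0, 1, 0.98, 0.68, 0, 0, 1, 0.98, 0.68, 0, 0, 1, 0.98, 0.68, 0, 0, 1, 0.98, 0.68, 0, 0, 1, 0.98, 0.68, 0, 0, 1, 0.98, 0.68, 0, 0, 1, 0.98, 0.68, 0, 0, 1, 0.98, 0.68, 0, 0, 1, 0.98, 0.68, 0, 0])

```text
time_s: 2.1
eef_pos: [339.7, -380.9, 298.2]
ee_rot: [-2.042, -2.386, -0.0]
ft_force: [-0.6, 1.0, 0.4]
width: 0.003
finger_force: 0.0
```

Request:
move_arm(motion=[1, 0.98, 0.68, 0, 0, 1, 0.98, 0.68, 0, 0, 1, 0.98, 0.68, 0, 0, 1, 0.98, 0.68, 0, 0, 1, 0.98, 0.68, 0, 0, 1, 0.98, 0.68, 0, 0, 1, 0.98, 0.68, 0, 0, 1, 0.98, 0.68, 0, 0, 1, 0.98, 0.68, 0, 0, 1, 0.98, 0.68, 0, 0, 1, 0.98, 0.68, 0, 0, 1, 0.98, 0.68, 0, 0])

```text
time_s: 3.1
eef_pos: [464.4, -123.4, 298.3]
ee_rot: [-2.042, -2.387, 0.0]
ft_force: [-0.4, -0.4, 0.1]
width: 0.006
finger_force: 0.0
```

Request:
move_arm(motion=[1, 0.98, 0.68, 0, 0, 1, 0.98, 0.68, 0, 0, 1, 0.98, 0.68, 0, 0, 1, 0.98, 0.68, 0, 0, 1, 0.98, 0.68, 0, 0, 1, 0.98, 0.68, 0, 0, 1, 0.98, 0.68, 0, 0, 1, 0.98, 0.68, 0, 0, 1, 0.98, 0.68, 0, 0, 1, 0.98, 0.68, 0, 0, 1, 0, 0, 0, 0, 1, 0, 0, 0, 0])

```text
time_s: 4.1
eef_pos: [568.2, 90.8, 297.9]
ee_rot: [-2.039, -2.389, 0.002]
ft_force: [0.7, 0.2, -0.5]
width: 0.007
finger_force: 0.0
```

```bash
python3 -c "
from h import *;show()
import cv2;cv2.imwrite('pics/d.png',cv2.resize(cams.camera('scene')[60:330,200:480],(622,600)))"
```

```text
t 4.1 tcp [568.2  90.8 297.9] phi 99.03 tilt [-0.002 -0.   ] fix [np.float64(70.6), np.float64(0.9)] F [ 0.7  0.2 -0.5] [-0.04 -0.16 -0.02] w 0.6 0.0
```

View pics/d.png

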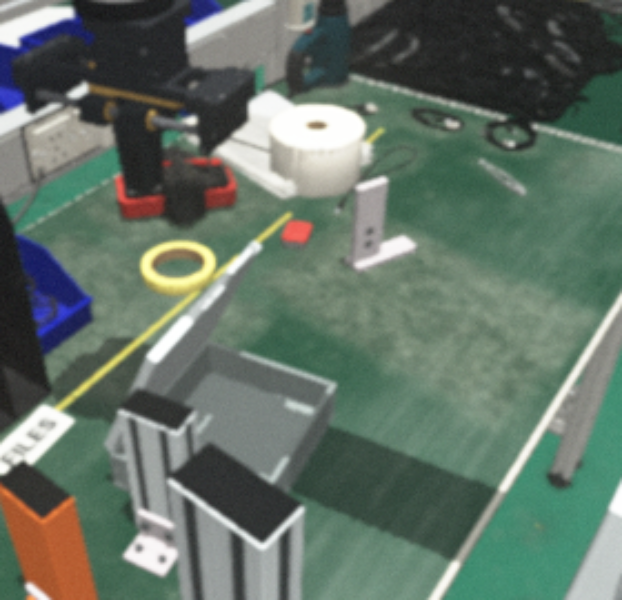

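The closed fingertip at (145,190) is above and behind the flap's free edge, and the flap is untouched. I'll descend behind it and push.

Request:
move_arm(motion=[1, 0, 0.5, 0.5, 0, 1, 0, 0, 0.7, 0, 1, 0, 0, 0.8, 0, 1, 0, 0, 0.8, 0, 1, 0, 0, 0.8, 0, 1, 0, 0, 0.8, 0, 1, 0, 0, 0.8, 0, 1, 0, 0, 0.8, 0, 1, 0, 0, 0, 0, 1, 0, -0.4, 0, 0, 1, 0, -0.4, 0, 0, 1, 0, -0.4, 0, 0])

```text
time_s: 5.15
eef_pos: [554.5, 87.4, 179.9]
ee_rot: [2.042, 2.386, 0.002]
ft_force: [-0.8, 0.1, 0.0]
width: 0.007
finger_force: 0.0
```

```bash
python3 -c "
from h import *;show()
for th in np.arange(1.2,-.01,-.1):
  P=flap(th,(-138,0,5));print(round(th,1),round(P[0]+17.5,1),round(P[2],1))"
```

```text
t 5.15 tcp [554.5  87.4 179.9] phi 98.88 tilt [0.002 0.   ] fix [np.float64(56.6), np.float64(-0.3)] F [-0.8  0.1  0. ] [-0.02 -0.09  0.01] w 0.6 0.0
1.2 52.2 185.4
1.1 39.4 180.3
1.0 27.1 173.8
0.9 15.6 166.2
0.8 4.9 157.5
0.7 -4.8 147.7
0.6 -13.6 137.0
0.5 -21.2 125.5
0.4 -27.7 113.3
0.3 -32.9 100.6
0.2 -36.8 87.3
0.1 -39.3 73.8
-0.0 -40.5 60.0
```

Request:
move_arm(motion=[1, 0, -0.43, 0, 0, 1, 0, -0.43, 0, 0, 1, 0, -0.31, 0.16, 0, 1, 0, -0.31, 0.16, 0, 1, 0, -0.29, 0.19, 0, 1, 0, -0.29, 0.19, 0, 1, 0, -0.27, 0.22, 0, 1, 0, -0.27, 0.22, 0, 1, 0, -0.24, 0.245, 0, 1, 0, -0.24, 0.245, 0, 1, 0, -0.22, 0.27, 0, 1, 0, -0.22, 0.27, 0])

```text
time_s: 6.15
eef_pos: [484.3, 76.9, 134.4]
ee_rot: [-2.042, -2.387, 0.001]
ft_force: [-0.4, 0.5, 2.8]
width: 0.008
finger_force: 1.2
```

```bash
python3 -c "
from h import *;show()"
```

```text
t 6.15 tcp [484.3  76.9 134.4] phi 98.9 tilt [-0.001 -0.   ] fix [np.float64(-14.5), np.float64(0.0)] F [-0.4  0.5  2.8] [ 0.02 -0.09 -0.03] w 0.7 1.2
```

Request:
move_arm(motion=[1, 0, -0.19, 0.29, 0, 1, 0, -0.19, 0.29, 0, 1, 0, -0.16, 0.305, 0, 1, 0, -0.16, 0.305, 0, 1, 0, -0.13, 0.32, 0, 1, 0, -0.13, 0.32, 0, 1, 0, -0.1, 0.33, 0, 1, 0, -0.1, 0.33, 0, 1, 0, -0.06, 0.25, 0, 1, 0, -0.06, 0.2, 0, 1, 0, 0, 0.12, 0, 1, 0, 0, 0.1, 0])

```text
time_s: 7.15
eef_pos: [459.4, 73.0, 71.7]
ee_rot: [-2.042, -2.387, 0.001]
ft_force: [-1.1, 0.0, 2.0]
width: 0.005
finger_force: 0.9
```

```bash
python3 -c "
from h import *;show()"
```

```text
t 7.15 tcp [459.4  73.   71.7] phi 98.9 tilt [-0.001 -0.   ] fix [np.float64(-39.7), np.float64(-0.1)] F [-1.1  0.   2. ] [-0.    0.12 -0.  ] w 0.5 0.9
```

Now the last 12 mm slowly, pressing slightly past level.

Request:
move_arm(motion=[1, 0, 0, 0.08, 0, 1, 0, 0, 0.08, 0, 1, 0, 0, 0.08, 0, 1, 0, 0, 0.08, 0, 1, 0, 0, 0.08, 0, 1, 0, 0, 0.06, 0, 1, 0, 0, 0.06, 0, 1, 0, 0, 0.05, 0, 1, 0, 0, 0.05, 0, 1, 0, 0, 0.05, 0, 1, 0, 0, 0.05, 0, 1, 0, 0, 0, 0])

```text
time_s: 8.15
eef_pos: [459.7, 73.0, 60.2]
ee_rot: [-2.042, -2.387, 0.002]
ft_force: [-10.6, -1.1, 24.6]
width: 0.006
finger_force: 12.0
```

```bash
python3 -c "
from h import *;show()"
```

```text
t 8.15 tcp [459.7  73.   60.2] phi 98.91 tilt [-0.001 -0.   ] fix [np.float64(-39.3), np.float64(-0.1)] F [-10.6  -1.1  24.6] [-0.34  1.67  0.06] w 0.5 12.0
```

Request:
move_arm(motion=[1, 0, 0, -0.3, 0, 1, 0, 0, -0.8, 0, 1, 0, 0, -1, 0, 1, 0, 0, -1, 0, 1, 0, 0, -1, 0, 1, 0, 0, -1, 0, 1, 0, 0, -1, 0, 1, -0.5, 0.05, -0.9, 0, -1, -0.94, 0.1, 0, 0, -1, -0.94, 0.1, 0, 0, -1, -0.94, 0.1, 0, 0, -1, -0.94, 0.1, 0, 0])

```text
time_s: 9.15
eef_pos: [482.4, -10.5, 197.9]
ee_rot: [2.041, 2.387, 0.001]
ft_force: [0.1, 0.7, 0.7]
width: 0.284
finger_force: 0.0
```

Request:
move_arm(motion=[-1, -0.94, 0.1, 0, 0, -1, -0.94, 0.1, 0, 0, -1, -0.94, 0.1, 0, 0, -1, -0.94, 0.1, 0, 0, -1, -0.94, 0.1, 0, 0, -1, -0.94, 0.1, 0, 0, -1, -0.94, 0.1, 0, 0, -1, -0.94, 0.1, 0, 0, -1, -0.94, 0.1, 0, 0, -1, -0.94, 0.1, 0, 0, -1, -0.94, 0.1, 0, 0, -1, -0.94, 0.1, 0, 0])

```text
time_s: 10.15
eef_pos: [540.9, -230.0, 197.4]
ee_rot: [2.042, 2.387, 0.0]
ft_force: [-0.2, -0.1, -0.7]
width: 1.002
finger_force: 0.0
```

Request:
move_arm(motion=[-1, -0.94, 0.1, 0, 0, -1, -0.94, 0.1, 0, 0, -1, -0.94, 0.1, 0, 0, -1, -0.5, 0, 0, 0.035, -1, 0, 0, 0, 0.035, -1, 0, 0, 0, 0.035, -1, 0, 0, 0, 0.035, -1, 0, 0, 0, 0.035, -1, 0, 0, 0, 0, -1, 0, 0, 0, 0])

```text
time_s: 10.98
eef_pos: [556.8, -293.7, 197.4]
ee_rot: [2.611, 1.747, 0.0]
ft_force: [0.3, 0.1, 0.4]
width: 1.0
finger_force: 0.0
```

```bash
python3 -c "
from h import *;o,R=show()
d=np.array([552.1,-294,81])-o['eef_pos'];print('tool delta/20',(R.T@d/20).round(3))
import cv2
a=cv2.resize(cams.camera('scene')[110:210,310:430],(600,500),interpolation=cv2.INTER_CUBIC)
cv2.imwrite('pics/e.png',a)
cv2.imwrite('pics/f.png',cv2.resize(cams.camera('top')[170:280,200:320],(654,600),interpolation=cv2.INTER_CUBIC))"
```

```text
t 10.9833 tcp [ 556.8 -293.7  197.4] phi 67.58 tilt [0. 0.] fix [np.float64(0.5), np.float64(-377.3)] F [0.3 0.1 0.4] [-0.01 -0.07 -0.03] w 88.0 0.0
tool delta/20 [-0.105 -0.21   5.819]
```

View pics/f.png

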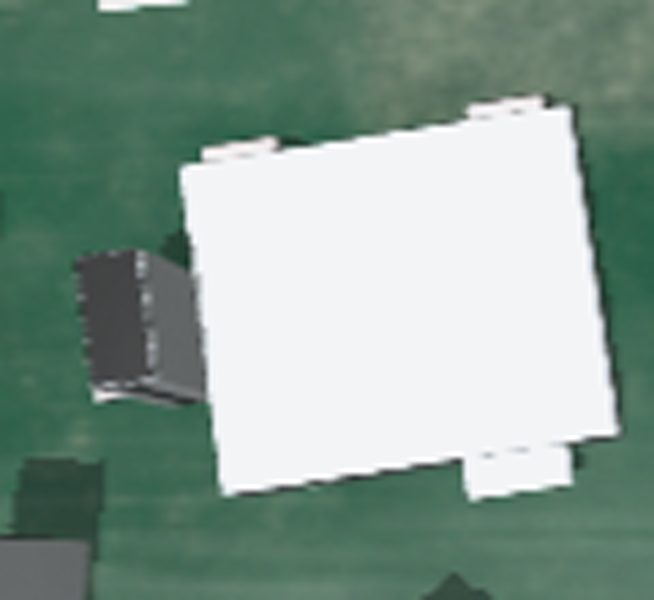

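The flap is shut: its plate corners are at crop (183,165), (572,103), (617,435) and (222,497), and the post top is at (77,258), (133,250), (152,385) and (92,390). I'll use these to refine the fixture pose while moving down on the blade.

Run:
```python
from h import *
T=lambda u,v:np.array([200+u/5.45,170+v/5.4545])-.4
S=lambda u,v:np.array([245+u/3.75,165+v/3.75])-.4
pts=[("top",T(183,165),(80,95,60)),("top",T(572,103),(80,-95,60)),("top",T(617,435),(-80,-95,60)),("top",T(222,497),(-80,95,60)),("top",T(77,258),(30,128,165)),("top",T(133,250),(30,98,165)),("top",T(152,385),(-30,98,165)),("top",T(92,390),(-30,128,165))]
q=lambda p:np.r_[[proj(n,W(*p,P))-u for n,u,P in pts]].ravel()
g=least_squares(q,F,x_scale=[100,100,1]);print(g.x,q(g.x).reshape(-1,2).round(1).tolist());print("corner",W(*g.x,(0,98,60)))
```

```text
[4.96856825e+02 7.90063135e+01 1.48130986e-01] [[-0.6, 0.4], [-0.7, 0.5], [0.1, 0.2], [0.1, 0.0], [-0.7, -0.1], [1.2, -0.5], [0.8, -0.7], [-0.4, 0.3]]
corner [482.39302028 175.93308144  60.        ]
```

Request:
move_arm(motion=[-1, -0.1, -0.21, 0.5, 0, -1, 0, 0, 0.6, 0, -1, 0, 0, 0.6, 0, -1, 0, 0, 0.6, 0, -1, 0, 0, 0.6, 0, -1, 0, 0, 0, 0])

```text
time_s: 11.58
eef_pos: [549.7, -292.5, 135.2]
ee_rot: [-2.608, -1.74, 0.005]
ft_force: [-0.7, -0.0, -0.6]
width: 1.0
finger_force: 0.0
```

```bash
python3 -c "
from h import *;o,R=show()
d=np.array([552.1,-294,81])-o['eef_pos'];print('tool delta/20',(R.T@d/20).round(3))
import cv2
a=cv2.resize(cams.camera('scene')[100:210,330:430],(500,550),interpolation=cv2.INTER_CUBIC)
cv2.imwrite('pics/g.png',a)"
```

```text
t 11.5833 tcp [ 549.7 -292.5  135.2] phi 67.42 tilt [-0.006  0.003] fix [np.float64(-6.3), np.float64(-375.0)] F [-0.7 -0.  -0.6] [ 0.02 -0.    0.01] w 88.0 0.0
tool delta/20 [-0.027  0.157  2.71 ]
```

View pics/g.png

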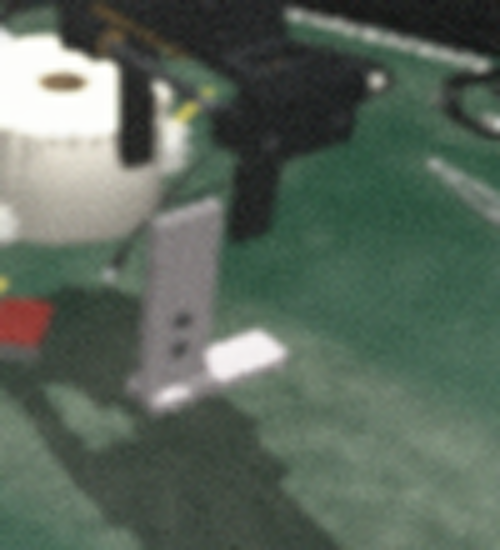

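The fingers, at (135,140) and (255,210), straddle the blade top at (185,210). I'll descend and grip.

Request:
move_arm(motion=[-1, 0, 0.1, 0.5, 0, -1, 0, 0, 0.6, 0, -1, 0, 0, 0.6, 0, -1, 0, 0, 0.6, 0, -1, 0, 0, 0.4, 0, -1, 0, 0, 0, 0, 1, 0, 0, 0, 0, 1, 0, 0, 0, 0, 1, 0, 0, 0, 0, 1, 0, 0, 0, 0, 1, 0, 0, 0, 0, 1, 0, 0, 0, 0])

```text
time_s: 12.63
eef_pos: [554.2, -294.8, 86.3]
ee_rot: [2.613, 1.743, 0.001]
ft_force: [0.1, -0.1, 0.1]
width: 0.567
finger_force: 0.0
```

Request:
move_arm(motion=[1, 0, 0, 0, 0, 1, 0, 0, 0, 0, 1, 0, 0, 0, 0, 1, 0, 0, 0, 0, 1, 0, 0, 0, 0, 1, 0, 0, 0, 0])

```text
time_s: 13.13
eef_pos: [553.7, -294.5, 85.6]
ee_rot: [-2.613, -1.743, 0.0]
ft_force: [-0.9, -0.4, 0.6]
width: 0.115
finger_force: 3.1
```

```bash
sed -i 's/^F=.*/F=(497.2,79.0,.149)/' h.py; python3 -c "
from h import *;o,R=show()"
```

```text
t 13.1333 tcp [ 553.7 -294.5   85.6] phi 67.4 tilt [-0.  0.] fix [np.float64(0.4), np.float64(-377.8)] F [-0.9 -0.4  0.6] [-0.02 -0.06 -0.05] w 10.1 3.1
```

Request:
move_arm(motion=[1, 0, 0, 0, 0, 1, 0, 0, -0.2, 0, 1, 0, 0, -0.5, 0, 1, 0, 0, -0.8, 0, 1, 0, 0, -0.8, 0, 1, 0, 0, -0.8, 0, 1, 0, 0, -0.8, -0.0346, 1, 0, 0, -0.6, -0.0346, 1, 0, 0, -0.5, -0.0346, 1, 0, 0, 0, -0.0346, 1, 0, 0, 0, -0.0346, 1, 0, 0, 0, 0])

```text
time_s: 14.13
eef_pos: [553.7, -294.5, 186.3]
ee_rot: [2.047, 2.383, 0.0]
ft_force: [0.6, 0.6, -4.6]
width: 0.112
finger_force: 29.9
```

```bash
python3 -c "
from h import *;o,R=show()"
```

```text
t 14.1333 tcp [ 553.7 -294.5  186.3] phi 98.7 tilt [ 0. -0.] fix [np.float64(0.4), np.float64(-377.7)] F [ 0.6  0.6 -4.6] [-0.02 -0.08 -0.05] w 9.9 29.9
```

Request:
move_arm(motion=[1, 0.4, 0, 0, 0, 1, 0.8, 0, 0, 0, 1, 1, 0, 0, 0, 1, 1, 0, 0, 0, 1, 1, 0, 0, 0, 1, 1, 0, 0, 0, 1, 1, 0, 0, 0, 1, 1, 0, 0, 0, 1, 1, 0, 0, 0, 1, 1, 0, 0, 0, 1, 1, 0, 0, 0, 1, 1, 0, 0, 0])

```text
time_s: 15.13
eef_pos: [519.3, -70.8, 185.4]
ee_rot: [-2.051, -2.378, -0.0]
ft_force: [0.4, -0.9, -4.2]
width: 0.111
finger_force: 29.9
```

Request:
move_arm(motion=[1, 1, 0, 0, 0, 1, 1, 0, 0, 0, 1, 1, 0, 0, 0, 1, 1, 0, 0, 0, 1, 1, 0, 0, 0, 1, 1, 0, 0, 0, 1, 1, 0, 0, 0, 1, 0.8, 0, 0, 0, 1, 0.6, 0, 0, 0, 1, 0.3, 0, 0, 0, 1, 0, 0, 0, 0, 1, 0, 0, 0, 0])

```text
time_s: 16.13
eef_pos: [494.5, 99.0, 185.7]
ee_rot: [2.049, 2.381, -0.001]
ft_force: [0.1, -0.6, -4.5]
width: 0.109
finger_force: 29.9
```

```bash
python3 -c "
from h import *;o,R=show()
import cv2
c=lambda n,y,x,h,w:cv2.resize(cams.camera(n)[y:y+h,x:x+w],(400,400*h//w),interpolation=cv2.INTER_CUBIC)
a=c('scene',120,230,140,130);b=c('top',170,195,140,130)
cv2.imwrite('pics/i.png',np.hstack([a,b]))"
```

```text
t 16.1333 tcp [494.5  99.  185.7] phi 98.57 tilt [-0.    -0.001] fix [np.float64(0.3), np.float64(20.2)] F [ 0.1 -0.6 -4.5] [-0.06 -0.03  0.02] w 9.6 29.9
```

View pics/i.png

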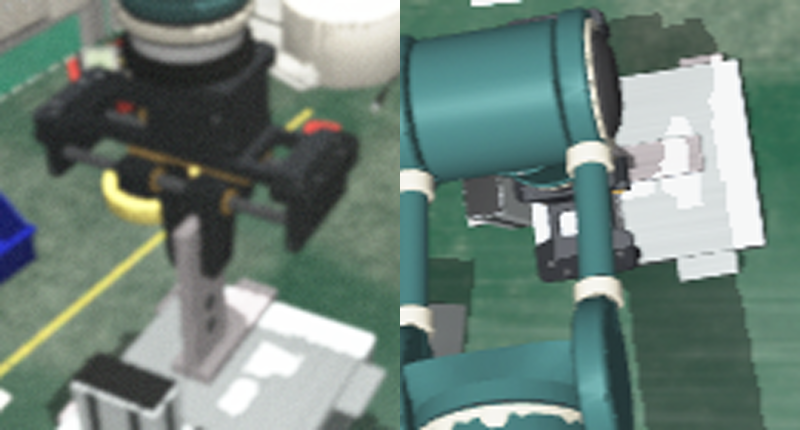

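Request:
move_arm(motion=[1, 0, 0, 0.3, 0, 1, 0, 0, 0.5, 0, 1, 0, 0, 0.5, 0, 1, 0.2, 0, 0.3, 0, 1, 0.5, 0, 0.1, 0, 1, 0.5, 0, 0, 0, 1, 0.5, 0, 0, 0, 1, 0.3, 0, 0, 0, 1, 0.2, 0, 0, 0, 1, 0, 0, 0.08, 0, 1, 0, 0, 0, 0, 1, 0, 0, 0, 0])

```text
time_s: 17.23
eef_pos: [488.2, 142.5, 150.2]
ee_rot: [2.049, 2.381, -0.0]
ft_force: [-0.6, 0.4, -5.5]
width: 0.111
finger_force: 29.9
```

```bash
python3 -c "
from h import *;o,R=show()"
```

```text
t 17.2333 tcp [488.2 142.5 150.2] phi 98.57 tilt [ 0. -0.] fix [np.float64(0.5), np.float64(64.1)] F [-0.6  0.4 -5.5] [-0.01 -0.11 -0.02] w 9.8 29.9
```

Request:
move_arm(motion=[1, 0, 0, 0.07, 0, 1, 0, 0, 0.07, 0, 1, 0, 0, 0.04, 0, 1, 0, 0, 0.04, 0, 1, 0, 0, 0.02, 0, 1, 0, 0, 0, 0])

```text
time_s: 17.73
eef_pos: [488.4, 142.3, 145.5]
ee_rot: [2.05, 2.38, 0.0]
ft_force: [-0.9, 0.4, -4.2]
width: 0.111
finger_force: 29.9
```

```bash
python3 -c "
from h import *;o,R=show()"
```

```text
t 17.7333 tcp [488.4 142.3 145.5] phi 98.53 tilt [ 0. -0.] fix [np.float64(0.7), np.float64(63.9)] F [-0.9  0.4 -4.2] [-0.09 -0.04  0.  ] w 9.8 29.9
```

Request:
move_arm(motion=[1, 0, 0, 0.03, 0, 1, 0, 0, 0.03, 0, 1, 0, 0, 0, 0])

```text
time_s: 17.98
eef_pos: [488.7, 142.5, 145.4]
ee_rot: [2.049, 2.38, 0.001]
ft_force: [-2.6, -1.0, 4.5]
width: 0.111
finger_force: 29.9
```

```bash
python3 -c "
from h import *;o,R=show()"
```

```text
t 17.9833 tcp [488.7 142.5 145.4] phi 98.55 tilt [ 0.001 -0.   ] fix [np.float64(1.0), np.float64(64.0)] F [-2.6 -1.   4.5] [-0.25  0.54 -0.03] w 9.7 29.9
```

Request:
move_arm(motion=[1, 0.1, -0.04, 0, 0, 1, 0.15, 0, 0, 0, 1, 0.12, 0, 0, 0, 1, 0.08, 0, 0, 0, 1, 0.06, 0, 0, 0, 1, 0, 0, 0, 0])

```text
time_s: 18.48
eef_pos: [487.4, 152.6, 145.4]
ee_rot: [2.048, 2.379, 0.003]
ft_force: [0.7, -2.6, 5.4]
width: 0.11
finger_force: 30.0
```

```bash
python3 -c "
from h import *;o,R=show()"
```

```text
t 18.4833 tcp [487.4 152.6 145.4] phi 98.57 tilt [ 0.003 -0.   ] fix [np.float64(1.2), np.float64(74.2)] F [ 0.7 -2.6  5.4] [-0.53 -0.24 -0.04] w 9.6 30.0
```

Request:
move_arm(motion=[1, 0.04, -0.04, 0, 0, 1, 0.04, 0, 0, 0, 1, 0.04, 0, 0, 0, 1, 0, 0, 0, 0])

```text
time_s: 18.82
eef_pos: [486.4, 154.5, 145.5]
ee_rot: [2.047, 2.379, 0.003]
ft_force: [1.9, -5.4, 7.7]
width: 0.11
finger_force: 30.0
```

```bash
python3 -c "
from h import *;o,R=show()"
```

```text
t 18.8167 tcp [486.4 154.5 145.5] phi 98.58 tilt [ 0.004 -0.001] fix [np.float64(0.5), np.float64(76.2)] F [ 1.9 -5.4  7.7] [-0.94 -0.4   0.04] w 9.7 30.0
```

Request:
move_arm(motion=[1, 0.04, -0.02, 0, 0, 1, 0.04, 0, 0, 0, 1, 0, 0, 0, 0])

```text
time_s: 19.07
eef_pos: [486.2, 154.7, 145.4]
ee_rot: [2.045, 2.378, 0.001]
ft_force: [3.1, -10.3, 5.5]
width: 0.11
finger_force: 30.0
```

```bash
python3 -c "
from h import *;o,R=show()"
```

```text
t 19.0667 tcp [486.2 154.7 145.4] phi 98.6 tilt [ 0.005 -0.003] fix [np.float64(0.4), np.float64(76.5)] F [  3.1 -10.3   5.5] [-1.59 -0.56 -0.03] w 9.7 30.0
```

Request:
move_arm(motion=[1, 0.03, 0, 0.03, 0, 1, 0.03, -0.02, 0.03, 0, 1, 0, 0, 0, 0, 1, 0, 0, 0, 0, 1, 0, 0, 0, 0])

```text
time_s: 19.48
eef_pos: [486.3, 154.8, 145.4]
ee_rot: [2.044, 2.376, 0.0]
ft_force: [2.2, -13.9, 11.5]
width: 0.109
finger_force: 30.0
```

```bash
python3 -c "
from h import *;o,R=show()
import cv2
c=lambda n,y,x,h,w:cv2.resize(cams.camera(n)[y:y+h,x:x+w],(700,700*h//w),interpolation=cv2.INTER_CUBIC)
cv2.imwrite('pics/j.png',c('scene',190,245,80,100))"
```

```text
t 19.4833 tcp [486.3 154.8 145.4] phi 98.6 tilt [ 0.006 -0.005] fix [np.float64(0.4), np.float64(76.6)] F [  2.2 -13.9  11.5] [-2.27 -0.39  0.  ] w 9.6 30.0
```

View pics/j.png

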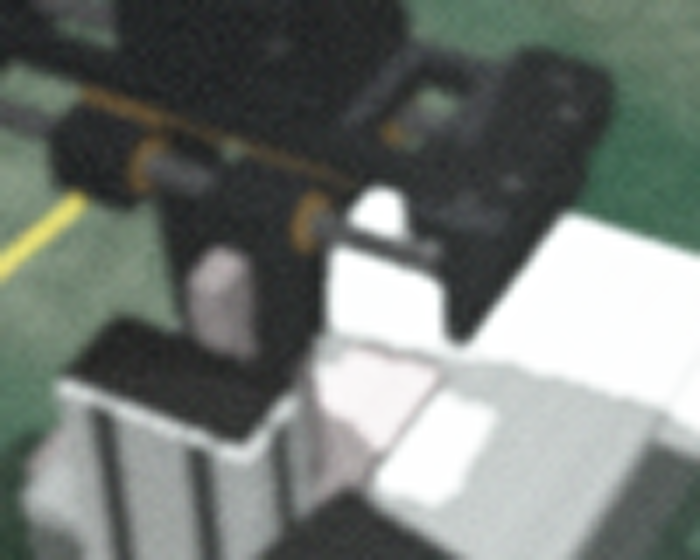

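The blade's back, at (190–220, 350), meets the middle of the post's inner top edge, which runs from (120,320) to (300,385). The foot lies on the shut flap. Forces are steady at about 14 N on the post and 12 N or more on the flap, so I'm handing in.

```bash
python3 -c "
from h import *;show()
from station import sign_off;print(sign_off())"
```

```text
t 19.5333 tcp [486.3 154.8 145.4] phi 98.61 tilt [ 0.006 -0.005] fix [np.float64(0.4), np.float64(76.6)] F [  1.5 -13.4  11.4] [-2.24 -0.39 -0.04] w 9.6 30.0
the job is handed in; nothing more can be done
None
```

The flap is fully shut, and I handed in at 19.5 s with the square still gripped, pressing about 13 N against the post and 11 N on the flap; that it sits flat is inferred from the last picture and the forces, and no verdict came back.

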